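Hold the hidden T-bolt of the dispenser bracket

ROBOT

A 6-joint arm with a two-finger parallel gripper is mounted at the origin on the work surface. World frame = base frame: x ahead of the robot, y to its left, z up, the work surface at z = 0. Lengths are in m, angles in degrees, forces in N, time in s.
With the tool pointing down it reaches from about 0.35 to 0.925 m from the base axis. Payload 6.4 kg.
Tool frame: the origin (TCP) lies between the finger pads, 19 mm behind the fingertips; this is the grasp point; z points along the fingers, y is the line along which they close (so a half turn about z gives the same grasp; the last joint's range is limited). The gripper opens to 85 mm and grips with 20 to 120 N. Pads are 22 mm wide; open, the fingers measure 114 mm over their backs; the gripper's body (76 mm by 85 mm) begins 54 mm behind the grasp point. The pads swing forward as they close: fully open they stand 13 mm farther back than shut.
Start: joints at [-85.548, 14.043, 89.255, -0, 76.702, -9.975], TCP at [0.162, -0.63, 0.25] pointing down, gripper open.
Joint ranges: [-179.41, 179.41], [-58.25, 129.5], [7.25, 145.43], [-54.29, 234.29], [11.92, 165.04], [-157.13, 157.13]. Speed limits (degrees/s): [147.25, 147.25, 180, 180, 180, 180].

INTERFACE

Orientations are given as a 3x3 rotation matrix whose columns are the frame's x, y, z axes.
In Python, from station import robot gives the robot as it stands.
- The arm moves only by the tool carry_out, never from a script. Its argument "targets" is a list of rows, each a list of 7 numbers: the shift along the world's x, y, z in units of 50 mm (1.0 is 50 mm), then the turn, a rotation vector about the world's x, y, z in units of 6 degrees (1.0 is 6 degrees), then the opening, from 0 (shut) to 1 (fully open). In form: [[x, y, z, ax, ay, az, claw], ...]. A call has 1 to 12 rows; each row shifts and turns the commanded pose from where the row before left it; what a row does not reach is not made up. A row lasts 1/10 s, in which the tool goes at most 50 mm and 8.59 degrees, less where a joint would pass 70% of its speed; a pose out of reach is approached as far as the arm can. A call is refused whole if a number of a shift passes 1 or a number of a turn 1, either way. A call with a gripper value outside its range is refused whole. The fingers move at their own pace and stop on an object; "grip_force" is the grip in N (left out, the last holds). Time passes only in rows, so rows that do not move let the fingers close. It gives the time, the measured TCP pose, the force, the opening and the grip force at its end, in the units of the state.
- robot.get_state(): the state, without advancing time (a new reading comes with each control period).
- robot.snapshot(name): name is "scene" or "top"; returns a dict with "image" (420x560x3 uint8, red, green, blue), "depth" (420x560 float32, m along the optical axis (not along the pixel's ray), 0 where there is no reading), "camera_matrix" (3x3 intrinsics, pixels), "view" (4x4, takes a point from world to camera coordinates). Camera axes: x right, y down, z forward; pixel columns grow to the right and rows downward; lengths in m; the calibration is good to about 2 mm. A picture is of the moment at which its call begins.
- robot.job_done(): hands the job in; it is judged then, once.
The state is a dict: "time": time; "joints": joint angles; "joint_vel": joint speeds; "effort": joint torques, N m; "ee_pos": TCP position; "tcp_rot": TCP orientation; "force": force on the tool from outside, world axes, zero at the start; "ft_torque": the same for the moment, N m; "gripper_width": finger opening in m; "gripper_force": force on a finger pad.
Only numpy, scipy, OpenCV 4.12 (cv2) and the standard library are available. Lean on these libraries where they do the work, as an engineer would, in place of code of your own. Each camera call takes 0.05 s, during which the arm holds its last target. There are 200 camera calls.

TASK

Lift the chrome portion dispenser by its handle, seat its foot flat and square in the pocket of the bracket on the red shelf with the holed lug against the bracket's upright, and let go of it. Then reach down into the narrow gap between that upright and the shelf's back upstand, grip the hidden T-headed bolt by its head so that the head stands upright, push it right in through the dispenser's lug, and finish while still holding it there, so that it can neither turn nor spring back while I run up the nut from the front. Keep the dispenser upright and leave the mill, the shaker, the cruet frame and the bowl where they stand.

Things in the scene. Friction and masses are not known exactly. Their poses are not given: they have to be found in the camera images.
- shelf: Red enamelled steel spice shelf, fixed, 244 x 600 mm, top 30 mm above the counter. Origin: on the counter, mid-length, under the front (+x) face of its back upstand; x across the shelf, away from the robot, y along it, z up. The upstand (full length, at x = 0, nearest the robot) is 4 mm thick with a rolled edge of 8 mm diameter, top at z = 94 mm.
- gap (a point): Middle of the gap between the upstand and the bracket's upright, level with the upright's top (z = 102 mm), above the bolt; axes as the shelf's. The bare aluminium upright, 68 mm wide, fills x = 58 to 63 mm of the shelf at y = 0. The gap is 58 mm wide (56 mm at the upstand's rolled edge), open at its top and both ends.
- pocket (a point): Centre of the floor of the bracket's pocket (33 mm above the counter), axes as the shelf's. Inside 126 mm (x) by 68 mm (y). Its back wall is the bracket's upright (69 mm above this floor); the other three walls are rims 8 mm high with lips flared outward, up to about 13 mm.
- dispenser: Loose chrome portion dispenser, 0.45 to 0.8 kg. Origin: centre of its foot's underside, z up. Foot 120 (x) by 64 (y) by 7 mm. On its -x end a lug, 36 mm wide, 6 thick, 57 high, with a 14 mm hole along x at z = 39 mm, a nut caged at its front. Round body, 60 mm diameter, at x = 22 mm, lid top at z = 130 mm. Seated, its axes match the pocket's, lug to the upright; play 3 mm each way in x, 2 mm in y.
- handle (a point): Middle of the dispenser's black carrying handle, a level bar 56 mm long (along the dispenser's x), 12 mm wide, 12 mm high, at dispenser x = 22, y = 0, z = 154 mm, 18 mm clear above the lid and about above the centre of mass; axes as the dispenser's. The lever (on the -y side, to y = -44, x = 85 mm) and the outlet (to x = 73 mm) lie below z = 105 mm.
- bolt_head: Plain steel oblong T-head of the bracket's captive bolt, in the gap behind the upright: 28 mm tall, 10 wide, 12 thick along the bolt. Origin: its centre, on the bolt's axis, 72 mm above the counter, 42 above the shelf top; x along the bolt towards the upright, z along the 28 mm. A spring and a 16 mm guide boss, 8 mm long, lie between head and upright; the 8 mm shank runs through them.
- bolt_in (a joint): How far the bolt is pushed in, along the shelf's x, away from the robot (m): 0 backed out (head centre 26 mm from the upstand's face), 0.016 fully home. A coil spring pushes it back out when let go: 2 N at 0, 5.5 N at 0.016. The tip enters the seated lug's hole after about 4 mm and is through it when home; a dispenser standing crooked there blocks it.
- bolt_turn (a joint): Turn of the bolt about its axis (rad, right-handed about the shelf's x); 0 with the head's 28 mm upright. The coil spring also twists it, to 0.18 to 0.32 when free (0.04 N m at 0). Two finger pads that close from above on the head's long sides, square to the shelf, turn it upright.
- mill: Bystander: cream bakelite coffee mill with a chrome push button on top, 92 mm in diameter, 156 mm tall, loose on the shelf, on the other side of the bracket from the dispenser. Origin: centre of its underside.
- shaker: Bystander: ribbed glass shaker with a chrome cap, 66 mm in diameter, 113 mm tall, loose on the counter beyond the shelf's left (+y) end. Origin: centre of its underside.
- cruet_frame: Bystander: cast aluminium cruet frame with two cruets, 70 x 120 mm, 180 mm tall, loose on the counter beyond the shelf's right (-y) end. Origin: centre of its underside.
- bowl: Bystander: yellow melamine bowl, 120 mm in diameter, 48 mm tall, loose on the counter beyond the shelf's front edge. Origin: centre of its underside.
Things that resemble listed ones, but are neither listed nor needed, are in the scene too. Leave any green or pink look-alike of the dispenser alone.

How it is judged:
By the outcome, as a careful person would: the job done as asked, in the order asked, and still so for the second after the job is handed in, while the arm keeps its last pose, push and grip.
It also fails if it takes over 53 s, if anything falls off the work surface, if the arm or the gripper's body presses on something with over 40 N, if the wrist force passes 120 N, or if a joint passes its speed limit or range.

## Working session

There is one attempt and no reset: what is moved stays moved. The work goes in short steps, Python scripts to look and compute and a tool call to move; the robot and the scene stay as the last step left them, time stands still between calls to the robot, and variables do not carry over. Pictures are saved under pics/ and viewed, at most 10 in all, crops included, and the job is handed in when it is done.

Besides the shell and the picture viewer there is one more tool, called after ">>>" as name(argument=value, ...), one argument or row to a line, values as JSON. carry_out: Moves the arm, as the interface text tells. Its arguments: {"type":"object","properties":{"targets":{"type":"array"},"grip_force":{"type":"number"}},"required":["targets"]}

```bash
ls; mkdir -p pics; python3 - <<'E'
from station import robot
import cv2, numpy as np
for n in("scene","top"):
    s=robot.snapshot(n); np.savez(f"{n}0.npz",**s)
    cv2.imwrite(f"pics/{n}0.png",cv2.resize(s["image"][:,:,::-1],(784,588)))
    print(n,s["camera_matrix"].round(1).tolist(),s["view"].round(3).tolist())
st=robot.get_state(); print({k:np.round(v,3).tolist() for k,v in st.items()})
E
```

```text
pics
scene [[445.8, 0.0, 280.2], [0.0, 445.8, 218.2], [0.0, 0.0, 1.0]] [[-0.167, 0.986, 0.019, 0.11], [0.727, 0.136, -0.673, -0.3], [-0.666, -0.098, -0.74, 1.757], [0.0, 0.0, 0.0, 1.0]]
top [[454.3, 0.0, 275.6], [0.0, 454.3, 211.4], [0.0, 0.0, 1.0]] [[0.011, -1.0, 0.001, -0.034], [-0.99, -0.011, -0.141, 0.53], [0.141, 0.0, -0.99, 1.558], [0.0, 0.0, 0.0, 1.0]]
{'time': 0.1, 'joints': [-85.549, 14.079, 89.318, -0.001, 76.703, -9.976], 'joint_vel': [0.095, -0.113, -0.116, -0.008, -0.072, 0.069], 'effort': [-0.0, -43.067, -32.713, -0.0, 0.003, -0.0], 'ee_pos': [0.162, -0.629, 0.249], 'tcp_rot': [[0.968, 0.249, -0.0], [0.249, -0.968, 0.002], [0.0, -0.002, -1.0]], 'force': [0.144, 0.111, -0.376], 'ft_torque': [-0.007, -0.043, 0.038], 'gripper_force': 0.0, 'gripper_width': 0.085}
```

View pics/scene0.png

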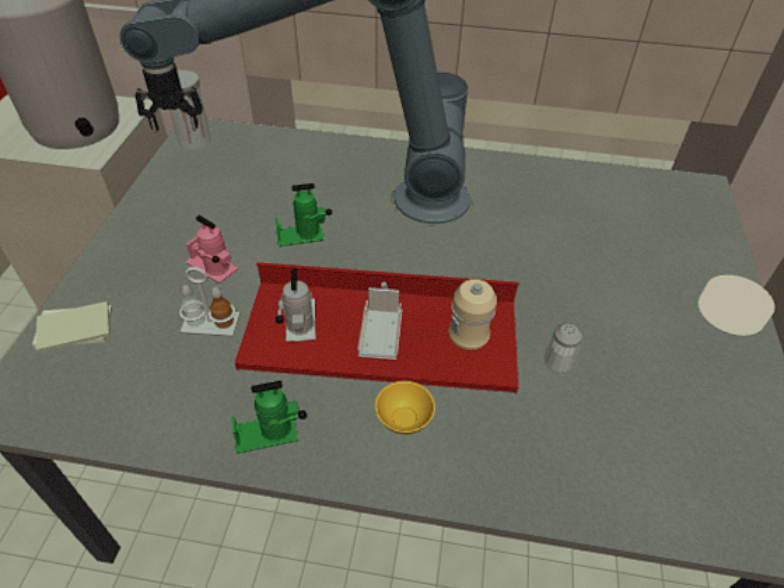

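View pics/top0.png

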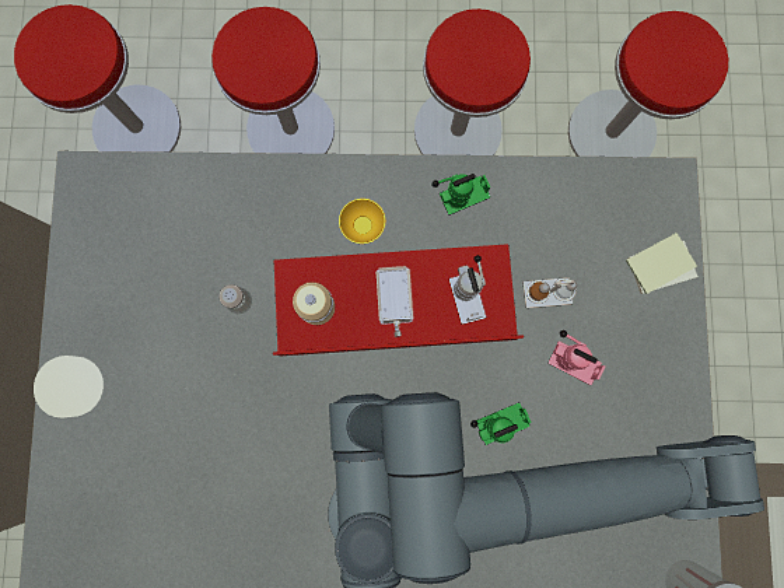

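The chrome dispenser stands on the red shelf at scene (297,305) and top (467,283). The empty bracket is at top (395,295), with the bolt near (397,330).
It could be confused with the green ones at scene (305,215) and (270,410), the pink one at (210,250), or the cruet frame at (208,310). I choose the chrome one on the red shelf because it has the black handle bar. Next I take a close crop and measure.

```bash
cat > h.py <<'E'
import numpy as np, cv2
def load(n): return dict(np.load(n))
def plane(s,uv,z):
    uv=np.atleast_2d(uv).astype(float); R=s["view"][:3,:3]; t=s["view"][:3,3]
    d=np.c_[uv,np.ones(len(uv))]@np.linalg.inv(s["camera_matrix"]).T@R; c=-R.T@t
    return c+d*((z-c[2])/d[:,2])[:,None]
def cloud(s):
    v,u=np.mgrid[:420,:560]; Z=s["depth"].astype(float)
    p=np.stack([u,v,np.ones_like(u)],-1)@np.linalg.inv(s["camera_matrix"]).T*Z[...,None]
    return (p-s["view"][:3,3])@s["view"][:3,:3]
def proj(s,p):
    q=np.atleast_2d(p)@s["view"][:3,:3].T+s["view"][:3,3]; q=q@s["camera_matrix"].T; return q[:,:2]/q[:,2:]
E
python3 - <<'E'
from h import *
t=load("top0.npz"); s=load("scene0.npz")
a=cv2.resize(t["image"][170:265,190:420,::-1],None,fx=3.4,fy=3.4,interpolation=cv2.INTER_CUBIC)
b=cv2.resize(s["image"][180:285,160:380,::-1],(782,373),interpolation=cv2.INTER_CUBIC)[80:350]
cv2.imwrite("pics/crop.png",np.vstack([a[:,:782],b]))
for n,m in(("top",t),("scene",s)):
    P=cloud(m); im=m["image"].astype(int); r,g,bl=im[...,0],im[...,1],im[...,2]
    red=(r>90)&(g<60)&(bl<60)&(P[...,0]<1.1)&(P[...,0]>.35)
    print(n,"red z",np.percentile(P[red][:,2],[2,20,50,80,98]).round(4))
    k=(red&(abs(P[...,2]-.03)<.012)).astype(np.uint8)
    k=cv2.morphologyEx(k,cv2.MORPH_CLOSE,np.ones((3,3)))
    c=max(cv2.findContours(k,0,2)[0],key=cv2.contourArea)[:,0]
    w=plane(m,c,.03)[:,:2]; R=cv2.minAreaRect((w*1000).astype(np.float32)); print("shelf rect",R, cv2.boxPoints(R).round(1).tolist())
    hd=(im.max(-1)<60)&(abs(P[...,2]-.187)<.02)&(P[...,0]>.5)&(P[...,1]>-.35)&(P[...,1]<0.1)
    q=P[hd]; print("handle",hd.sum(),q.mean(0).round(4),q[:,2].max())
    v,u=np.nonzero(hd); w=plane(m,np.c_[u,v],.19)[:,:2]; print(cv2.minAreaRect((w*1000).astype(np.float32)))
E
```

```text
top red z [0.0227 0.0271 0.0303 0.0337 0.0943]
shelf rect ((529.96826171875, -49.261016845703125), (233.01036071777344, 598.3124389648438), 4.524399280548096) [[390.20001220703125, 239.8000030517578], [437.3999938964844, -356.70001220703125], [669.7000122070312, -338.29998779296875], [622.5, 258.20001220703125]]
handle 52 [ 0.5482 -0.2259  0.1898] 0.19763949090893165
((549.2650756835938, -225.26930236816406), (55.32968521118164, 11.792466163635254), 14.673283576965332)
scene red z [0.0189 0.0293 0.0316 0.0354 0.0937]
shelf rect ((525.1742553710938, -50.28485107421875), (267.4606018066406, 598.9380493164062), 4.723437786102295) [[367.20001220703125, 237.1999969482422], [416.6000061035156, -359.70001220703125], [683.0999755859375, -337.70001220703125], [633.7999877929688, 259.20001220703125]]
handle 60 [ 0.5555 -0.225   0.191 ] 0.19568617284844986
((554.323974609375, -225.47425842285156), (57.039188385009766, 8.607110023498535), 15.555917739868164)
```

View pics/crop.png

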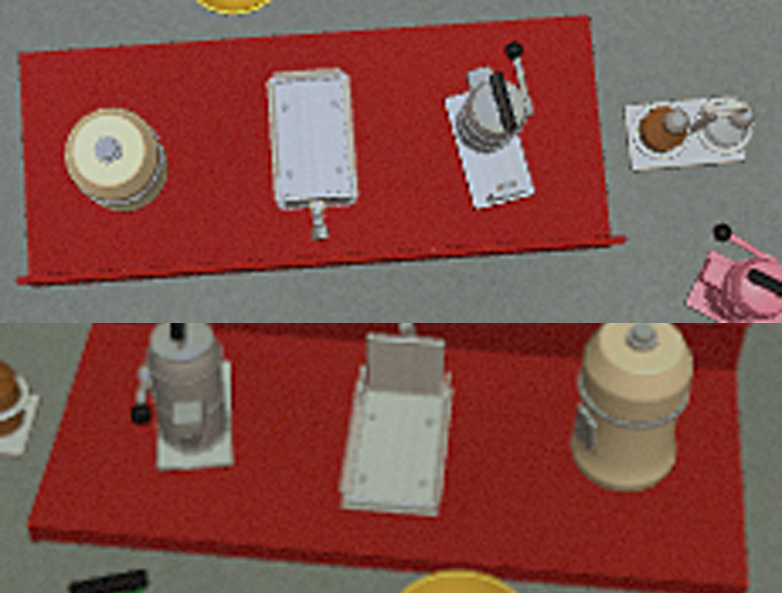

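The crop confirms the choice: chrome body with the black bar at crop (505,100) and the lug towards the upstand at (490,197). The bracket is at (315,140) and the bolt head at (320,225), behind the upright. Next I refine the bracket and dispenser poses.

```bash
python3 - <<'E'
from h import *
th=np.radians(4.55); O=np.array([.4068,-.059]); Rz=np.array([[np.cos(th),-np.sin(th)],[np.sin(th),np.cos(th)]])
for n in("top","scene"):
    m=load(n+"0.npz"); P=cloud(m); im=m["image"].astype(int)
    sat=im.max(-1)-im.min(-1)
    bright=(sat<45)&(im.max(-1)>90)
    L=(P[...,:2]-O)@Rz; X,Y,Z=L[...,0],L[...,1],P[...,2]
    reg=(X>.0)&(X<.23)&(abs(Y)<.07)
    def rect(k,z,lab):
        c,=[max(cv2.findContours(k.astype(np.uint8),0,2)[0],key=cv2.contourArea)[:,0]]
        w=(plane(m,c,z)[:,:2]-O)@Rz*1000; r=cv2.minAreaRect(w.astype(np.float32))
        print(n,lab,"px",int(k.sum()),"shelf-frame c",np.round(r[0],1),"size",np.round(r[1],1),"ang",round(r[2],2),"ext",w.min(0).round(1),w.max(0).round(1))
    k=bright&reg&(Z>.022)&(Z<.06)&(X>.066); rect(k,.041,"tray@rim")
    k=bright&reg&(Z>.065)&(X>.04)&(X<.08); rect(k,.102,"upright@top"); print("   med z/X/Y",np.median(Z[k]).round(4),np.median(X[k]).round(4),np.median(Y[k]).round(4), "Yext",np.percentile(Y[k],[2,98]).round(4))
    k=bright&reg&(Z>.05)&(X<.05)
    if k.sum()>3: rect(k,.072,"bolt"); print("   bolt cloud",np.c_[X[k],Y[k],Z[k]].mean(0).round(4))
    # shelf edges
    red=(im[...,0]>90)&(im[...,1]<60)&(im[...,2]<60)
    rg=red&(abs(X-.12)<.16)&(abs(Y)<.33)
    if n=="top":
        v,u=np.nonzero(rg); 
        us=np.arange(205,360,3); e=np.array([[uu,v[u==uu].min()-.5] for uu in us]); w=(plane(m,e,.03)[:,:2]-O)@Rz*1000
        p=np.polyfit(w[:,1],w[:,0],1); print("front edge shelf x at y=0",p[1].round(2),"slope deg",np.degrees(p[0]).round(2))
        e=np.array([[uu,v[u==uu].max()+.5] for uu in us]); w=(plane(m,e,.09)[:,:2]-O)@Rz*1000
        p=np.polyfit(w[:,1],w[:,0],1); print("back roll x",p[1].round(2),np.degrees(p[0]).round(2))
        vs=np.arange(190,240,2)
        for f,o in((min,-.5),(max,.5)):
            e=np.array([[f(u[v==vv])+o,vv] for vv in vs]); w=(plane(m,e,.03)[:,:2]-O)@Rz*1000
            p=np.polyfit(w[:,0],w[:,1],1); print("end y",np.polyval(p,120).round(2),np.degrees(p[0]).round(2))
    # dispenser foot
    reg=(X>.02)&(X<.2)&(Y>-.24)&(Y<-.09)&bright&(Z>.03)&(Z<.044)
    c=max(cv2.findContours(reg.astype(np.uint8),0,2)[0],key=cv2.contourArea)[:,0]; w=plane(m,c,.037)[:,:2]*1000
    print(n,"foot rect",cv2.minAreaRect(w.astype(np.float32)))
E
```

```text
top tray@rim px 854 shelf-frame c [132.4   0. ] size [ 83.8 132.3] ang 89.8 ext [ 66.1 -42.1] [198.5  41.9]
top upright@top px 53 shelf-frame c [51.4  1.7] size [70.3 25.6] ang 89.1 ext [ 38.5 -33.5] [64.8 36.7]
   med z/X/Y 0.099 0.0599 0.001 Yext [-0.0305  0.0338]
top bolt px 26 shelf-frame c [34.6 -0.4] size [10.2 27.3] ang 85.95 ext [21.3 -5.5] [48.6  5.7]
   bolt cloud [0.0334 0.0005 0.0784]
front edge shelf x at y=0 239.79 slope deg 0.09
back roll x -4.52 0.02
end y 298.6 0.05
end y -299.03 -0.1
top foot rect ((506.8081970214844, -238.0057830810547), (72.95929718017578, 63.24494934082031), 15.191458702087402)
scene tray@rim px 939 shelf-frame c [128.2  -0.2] size [ 85.4 150.6] ang 89.75 ext [ 53.1 -43. ] [203.5  42.5]
scene upright@top px 201 shelf-frame c [80.8  0.8] size [45.6 64.8] ang 4.73 ext [ 57.9 -32.9] [101.8  34.6]
   med z/X/Y 0.0869 0.0646 0.0012 Yext [-0.0301  0.0324]
scene bolt px 25 shelf-frame c [18.7 -3. ] size [24.5 13.5] ang 18.89 ext [  7.  -10.3] [29.5  7.4]
   bolt cloud [ 0.0257 -0.0021  0.0785]
scene foot rect ((571.66162109375, -221.15585327148438), (40.10646057128906, 63.69160461425781), 19.21295166015625)
```

>>> carry_out(
  targets=[
    [0.65,0.67,0,0,0,0.1,1],
    [0.65,0.67,0,0,0,0,1],
    [0.65,0.67,0,0,0,0,1],
    [0.65,0.67,0,0,0,0,1],
    [0.65,0.67,0,0,0,0,1],
    [0.65,0.67,0,0,0,0,1],
    [0.65,0.67,0,0,0,0,1],
    [0.65,0.67,0,0,0,0,1],
    [0.65,0.67,0,0,0,0,1],
    [0.65,0.67,0,0,0,0,1],
    [0.65,0.67,0,0,0,0,1],
    [0.65,0.67,0,0,0,0,1],
  ],
  grip_force=50,
)

```text
time: 1.3
ee_pos: [0.5528, -0.2257, 0.2496]
tcp_rot: [[0.966, 0.259, -0.001], [0.259, -0.966, 0.0], [-0.0, -0.0, -1.0]]
force: [0.1, -0.3, 0.8]
gripper_width: 0.0854
gripper_force: 0.0
```

>>> carry_out(
  targets=[
    [0,0,0,0,0,0,1],
    [0,0,0,0,0,0,1],
  ],
)

```text
time: 1.5
ee_pos: [0.5521, -0.2266, 0.2494]
tcp_rot: [[0.965, 0.261, -0.001], [0.261, -0.965, 0.0], [-0.001, -0.001, -1.0]]
force: [0.2, 0.0, 0.1]
gripper_width: 0.0855
gripper_force: 0.0
```

>>> carry_out(
  targets=[
    [0,0.02,-0.4,0,0,0,1],
    [0,0,-0.4,0,0,0,1],
    [0,0,-0.3,0,0,0,1],
    [0,0,-0.15,0,0,0,1],
    [0,0,0,0,0,0,0.5],
    [0,0,0,0,0,0,0.3],
    [0,0,0,0,0,0,0.1],
    [0,0,0,0,0,0,0],
    [0,0,0,0,0,0,0],
    [0,0,0,0,0,0,0],
    [0,0,0,0,0,0,0],
    [0,0,0,0,0,0,0],
  ],
  grip_force=60,
)

```text
time: 2.7
ee_pos: [0.5525, -0.2268, 0.1883]
tcp_rot: [[0.966, 0.259, 0.001], [0.259, -0.966, -0.001], [0.001, 0.001, -1.0]]
force: [0.2, -0.3, 3.2]
gripper_width: 0.0108
gripper_force: 61.1
```

>>> carry_out(
  targets=[
    [0,0,0.1,0,0,0,0],
    [0,0,0.2,0,0,0,0],
    [0,0,0.3,0,0,0,0],
    [0,0,0.4,0,0,0,0],
    [0,0,0.4,0,0,0,0],
    [0,0,0.3,0,0,0,0],
    [0,0,0.1,0,0,0,0],
    [0,0,0,0,0,0,0],
  ],
)

```text
time: 3.5
ee_pos: [0.5521, -0.2266, 0.2783]
tcp_rot: [[0.966, 0.259, 0.001], [0.259, -0.966, -0.001], [0.001, 0.001, -1.0]]
force: [-0.0, -0.1, -6.8]
gripper_width: 0.0105
gripper_force: 59.7
```

```bash
python3 - <<'E'
from station import robot
from h import *
for n in("top","scene"):
    s=robot.snapshot(n); np.savez(f"{n}1.npz",**s)
s0=load("scene1.npz"); s1=load("top1.npz")
cv2.imwrite("pics/lift.png",np.hstack([cv2.resize(s0["image"][140:270,130:290,::-1],(480,390)),cv2.resize(s1["image"][160:260,270:380,::-1],(300,390))]))
st=robot.get_state(); print({k:np.round(v,3).tolist() for k,v in st.items()})
E
```

```text
{'time': 3.6, 'joints': [-33.192, 5.737, 95.881, -0.001, 78.506, 41.781], 'joint_vel': [-0.049, 0.581, 0.682, -0.096, 0.174, -0.071], 'effort': [0.042, -42.115, -37.532, -0.016, -0.029, -0.001], 'ee_pos': [0.551, -0.226, 0.276], 'tcp_rot': [[0.966, 0.259, -0.002], [0.259, -0.966, 0.001], [-0.001, -0.002, -1.0]], 'force': [0.274, -0.019, -6.817], 'ft_torque': [0.045, -0.056, 0.027], 'gripper_force': 59.708, 'gripper_width': 0.01}
```

View pics/lift.png

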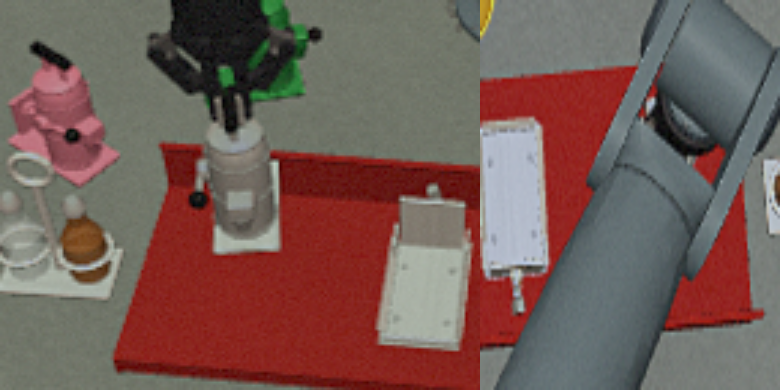

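The picture shows the dispenser hanging upright from the gripper, foot at (245,245). I now measure the foot relative to the TCP.

```bash
python3 - <<'E'
from h import *
m=load("scene1.npz"); P=cloud(m); im=m["image"].astype(int)
k=((im.max(-1)-im.min(-1))<45)&(im.max(-1)>90)&(abs(P[...,2]-.12)<.017)&(abs(P[...,1]+.226)<.07)&(abs(P[...,0]-.55)<.1)
k=cv2.morphologyEx(k.astype(np.uint8),cv2.MORPH_OPEN,np.ones((2,2)))
q=P[k>0]; f=q[q[:,0]>.575]; print("foot z med",np.median(f[:,2]).round(4),len(f))
c=max(cv2.findContours(k,0,2)[0],key=cv2.contourArea)[:,0]
a=np.radians(15); R=np.array([[np.cos(a),-np.sin(a)],[np.sin(a),np.cos(a)]])
for z in(.1195,.1265):
    w=(plane(m,c,z)[:,:2]-[.5515,-.2263])@R*1000
    print(z,"TCP-frame ext",w.min(0).round(1),w.max(0).round(1)); print(cv2.minAreaRect(w.astype(np.float32)))
v,u=np.nonzero(k)
bot=np.array([[uu,v[u==uu].max()+.5] for uu in range(u.min()+3,u.max()-2)])
w=(plane(m,bot,.1195)[:,:2]-[.5515,-.2263])@R*1000; p=np.polyfit(w[:,1],w[:,0],1); print("front edge x at y0",np.polyval(p,0),"slope",np.degrees(p[0]), np.round(w,1).tolist())
E
```

```text
foot z med 0.1262 92
0.1195 TCP-frame ext [  2.6 -28.1] [38.7 33.1]
((20.666248321533203, 2.4936141967773438), (36.04421615600586, 61.276084899902344), 0.12459240108728409)
0.1265 TCP-frame ext [  9.1 -27.2] [45.  33.6]
((27.053192138671875, 3.184785842895508), (35.78584289550781, 60.83683776855469), 0.12459243088960648)
front edge x at y0 38.66473961380166 slope 1.2505701892804146 [[40.5, -19.2], [40.7, -16.4], [37.0, -13.5], [37.2, -10.6], [37.4, -7.7], [37.7, -4.9], [37.9, -2.0], [38.1, 0.9], [38.3, 3.8], [38.6, 6.7], [38.8, 9.6], [39.0, 12.5], [39.2, 15.4], [39.5, 18.3], [39.7, 21.2], [39.9, 24.1]]
```

The foot's front edge is 38.5 mm ahead of the TCP, where 38 is expected, so the handle is gripped at its middle. Next I carry it over the pocket.

>>> carry_out(
  targets=[
    [0,0.2,0,0,0,-0.1,0],
    [0,0.4,0,0,0,-0.2,0],
    [0.02,0.5,0,0,0,-0.3,0],
    [0.02,0.5,0,0,0,-0.3,0],
    [0.02,0.5,0,0,0,-0.3,0],
    [0.02,0.5,0,0,0,-0.25,0],
    [0.02,0.5,0,0,0,-0.2,0],
    [0,0.3,0,0,0,-0.1,0],
    [0,0.18,0,0,0,0,0],
    [0,0,0,0,0,0,0],
    [0,0,0,0,0,0,0],
  ],
)

```text
time: 4.7
ee_pos: [0.5568, -0.0478, 0.2772]
tcp_rot: [[0.997, 0.079, -0.0], [0.079, -0.997, -0.001], [-0.001, 0.001, -1.0]]
force: [0.3, -0.4, -6.1]
gripper_width: 0.0105
gripper_force: 59.7
```

>>> carry_out(
  targets=[
    [0,0,-0.2,0,0,0,0],
    [0,0,-0.3,0,0,0,0],
    [0,0,-0.3,0,0,0,0],
    [0,0,-0.2,0,0,0,0],
    [0,0,0,0,0,0,0],
    [0,0,0,0,0,0,0],
  ],
)

```text
time: 5.3
ee_pos: [0.5569, -0.0476, 0.2271]
tcp_rot: [[0.997, 0.079, -0.001], [0.079, -0.997, 0.0], [-0.001, -0.0, -1.0]]
force: [0.0, -0.6, -5.9]
gripper_width: 0.0109
gripper_force: 59.7
```

```bash
python3 - <<'E'
from station import robot
from h import *
s=robot.snapshot("scene"); np.savez("scene2.npz",**s)
cv2.imwrite("pics/over.png",cv2.resize(s["image"][150:270,210:330,::-1],(600,600),interpolation=cv2.INTER_CUBIC))
E=[robot.get_state() for _ in range(1)]
print(E[0]["ee_pos"].round(4) if hasattr(E[0]["ee_pos"],'round') else E[0]["ee_pos"],E[0]["force"],E[0]["ft_torque"])
m=s;P=cloud(m); im=m["image"].astype(int); th=np.radians(4.55); O=np.array([.4068,-.059]); R=np.array([[np.cos(th),-np.sin(th)],[np.sin(th),np.cos(th)]])
L=(P[...,:2]-O)@R-[.126,0]
for r in range(205,262,3):
  print(r,[(int(c),*(int(x) for x in im[r,c])[:1] if 0 else (int(im[r,c].max()),int(1000*P[r,c,2]))) for c in ()],end="")
  g=im[r,240:310].min(-1); e=np.abs(np.diff(g)); print([(240+int(i),int(g[i]),int(g[i+1])) for i in np.nonzero(e>25)[0]])
E
```

```text
File "<stdin>", line 10
    print(r,[(int(c),*(int(x) for x in im[r,c])[:1] if 0 else (int(im[r,c].max()),int(1000*P[r,c,2]))) for c in ()],end="")
                                                    ^^
SyntaxError: invalid syntax
```

```bash
python3 - <<'E'
from station import robot
from h import *
s=robot.snapshot("scene"); np.savez("scene2.npz",**s)
cv2.imwrite("pics/over.png",cv2.resize(s["image"][160:270,215:325,::-1],(600,600),interpolation=cv2.INTER_CUBIC))
e=robot.get_state(); print(e["ee_pos"],e["force"],e["ft_torque"])
th=np.radians(4.55); O=np.array([.4068,-.059]); R=np.array([[np.cos(th),-np.sin(th)],[np.sin(th),np.cos(th)]])
# expected pixels: foot & tray corners from nominal frame
T=np.array(e["ee_pos"])
w=lambda x,y,z:np.r_[O+R@[.126+x,y],z]
f=lambda x,y,z:np.r_[T[:2]+R@[x-.022,y],T[2]-.1575+z]
print("foot exp",proj(s,[f(.06,-.032,0),f(.06,.032,0),f(.06,.032,.007)]).round(1).tolist())
print("floor exp",proj(s,[w(.063,-.034,.033),w(.063,.034,.033)]).round(1).tolist())
E
```

```text
[ 0.55733311 -0.04764579  0.22790878] [-0.46265395 -0.31527594 -6.51282905] [ 0.00623378 -0.03372932  0.02365929]
foot exp [[258.4, 244.4], [280.0, 246.2], [280.1, 244.7]]
floor exp [[258.2, 252.2], [280.7, 254.1]]
```

View pics/over.png

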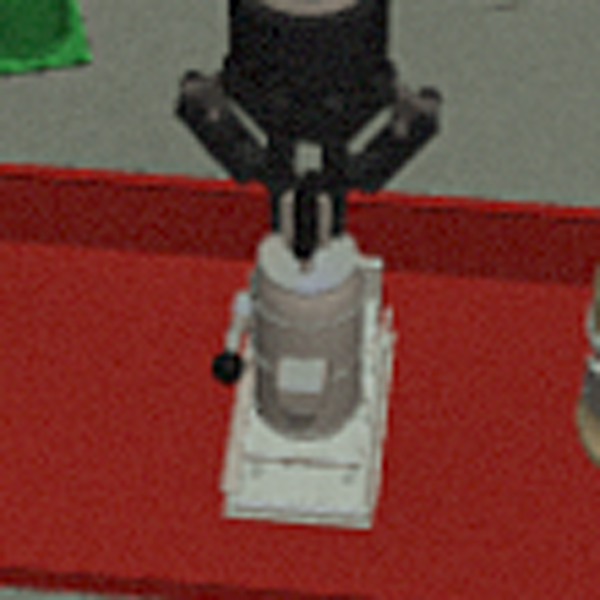

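The foot hangs just above the tray, with its front edge at crop row 462, columns 246–366. It looks 1–2 px right of where the nominal pose puts it, so I check with depth-separated masks in this one camera.

```bash
python3 - <<'E'
from station import robot
from h import *
th=np.radians(4.55); O=np.array([.4068,-.059]); R=np.array([[np.cos(th),-np.sin(th)],[np.sin(th),np.cos(th)]])
S=[robot.snapshot("scene") for _ in range(4)]; s=dict(S[0]); s["depth"]=np.median([x["depth"] for x in S],0); s["image"]=np.mean([x["image"] for x in S],0).astype(np.uint8)
m0=load("scene0.npz")
def edges(m,zlo,zhi,xlo,xhi,z,lab,thr=90):
    P=cloud(m); im=m["image"].astype(int); L=(P[...,:2]-O)@R-[.126,0]
    k=((im.max(-1)-im.min(-1))<45)&(im.max(-1)>thr)&(P[...,2]>zlo)&(P[...,2]<zhi)&(L[...,0]>xlo)&(L[...,0]<xhi)&(abs(L[...,1])<.06)
    v,u=np.nonzero(k); out=[]
    for r in np.unique(v):
        uu=u[v==r]
        if len(uu)<15: continue
        w=((plane(m,[[uu.min()-.5,r],[uu.max()+.5,r]],z)[:,:2]-O)@R-[.126,0])*1000; out.append([r,*w[0],*w[1],(w[0,1]+w[1,1])/2,w[1,1]-w[0,1]])
    print(lab); print(np.round(out,1))
edges(s,.060,.095,.03,.08,.0766,"foot top plane")
edges(m0,.02,.06,.0,.08,.044,"tray lips (first picture)")
e=robot.get_state(); print(((np.array(e["ee_pos"][:2])-O)@R-[.126,0])*1000, e["ee_pos"])
# handle/tool seen in same camera
P=cloud(s); im=s["image"].astype(int); L=(P[...,:2]-O)@R-[.126,0]
k=(im.max(-1)<45)&(abs(P[...,2]-.224)<.02)&(abs(L[...,1])<.02)&(abs(L[...,0]-.03)<.05)
print("handle cloud",k.sum(),np.c_[L,P[...,2:]][0:0].shape, L[k].mean(0)*1000,P[k][:,2].mean())
E
```

```text
foot top plane
[[238.   43.3 -31.7  36.4  33.3   0.8  65. ]
 [239.   47.1 -31.3  40.3  33.6   1.2  64.9]
 [240.   50.9 -30.8  44.1  33.9   1.6  64.7]
 [241.   54.7 -30.4  47.9  34.2   1.9  64.6]
 [242.   58.5 -29.9  52.   31.6   0.9  61.5]
 [243.   62.2 -29.5  55.8  32.    1.3  61.4]
 [244.   65.7 -26.1  59.6  32.3   3.1  58.4]]
tray lips (first picture)
[[ 2.37e+02  1.31e+01 -4.20e+01  4.10e+00  4.35e+01  7.00e-01  8.55e+01]
 [ 2.38e+02  1.70e+01 -4.15e+01  8.10e+00  4.38e+01  1.10e+00  8.54e+01]
 [ 2.39e+02  2.13e+01 -4.41e+01  1.20e+01  4.41e+01  0.00e+00  8.82e+01]
 [ 2.40e+02  2.52e+01 -4.36e+01  1.63e+01  4.14e+01 -1.10e+00  8.50e+01]
 [ 2.41e+02  2.91e+01 -4.31e+01  2.02e+01  4.17e+01 -7.00e-01  8.48e+01]
 [ 2.42e+02  3.30e+01 -4.26e+01  2.42e+01  4.21e+01 -3.00e-01  8.47e+01]
 [ 2.43e+02  3.69e+01 -4.21e+01  2.81e+01  4.24e+01  1.00e-01  8.45e+01]
 [ 2.44e+02  4.08e+01 -4.17e+01  3.20e+01  4.27e+01  5.00e-01  8.44e+01]
 [ 2.45e+02  4.49e+01 -4.42e+01  3.58e+01  4.30e+01 -6.00e-01  8.72e+01]
 [ 2.46e+02  4.88e+01 -4.37e+01  3.97e+01  4.33e+01 -2.00e-01  8.70e+01]
 [ 2.47e+02  5.26e+01 -4.32e+01  4.35e+01  4.37e+01  2.00e-01  8.69e+01]
 [ 2.48e+02  5.64e+01 -4.27e+01  4.74e+01  4.40e+01  6.00e-01  8.67e+01]
 [ 2.49e+02  6.02e+01 -4.23e+01  5.15e+01  4.13e+01 -5.00e-01  8.35e+01]
 [ 2.50e+02  6.40e+01 -4.18e+01  5.53e+01  4.16e+01 -1.00e-01  8.34e+01]
 [ 2.51e+02  6.77e+01 -4.13e+01  5.91e+01  4.19e+01  3.00e-01  8.32e+01]
 [ 2.52e+02  7.15e+01 -4.08e+01  6.29e+01  4.22e+01  7.00e-01  8.31e+01]
 [ 2.53e+02  7.52e+01 -4.04e+01  6.69e+01  3.96e+01 -4.00e-01  7.99e+01]
 [ 2.54e+02  7.89e+01 -3.99e+01  7.07e+01  3.99e+01  0.00e+00  7.98e+01]
 [ 2.55e+02  7.99e+01 -1.29e+01  7.44e+01  4.02e+01  1.37e+01  5.31e+01]]
[25.01872815 -0.59390254] [ 0.5573899  -0.04761186  0.22834682]
handle cloud 76 (0, 560, 3) [28.8666989   0.99990348] 0.23163205718159177
```

>>> carry_out(
  targets=[
    [-0.04,-0.03,0,0,0,0,0],
    [0,0,-0.15,0,0,0,0],
    [0,0,-0.15,0,0,0,0],
    [0,0,-0.15,0,0,0,0],
    [0,0,-0.1,0,0,0,0],
    [0,0,0,0,0,0,0],
    [0,0,0,0,0,0,0],
  ],
)

```text
time: 6.25
ee_pos: [0.5549, -0.049, 0.1998]
tcp_rot: [[0.997, 0.079, -0.0], [0.079, -0.997, 0.0], [-0.0, -0.0, -1.0]]
force: [0.4, -0.1, -6.6]
gripper_width: 0.0104
gripper_force: 59.7
```

>>> carry_out(
  targets=[
    [0,0,-0.05,0,0,0,0],
    [0,0,-0.05,0,0,0,0],
    [0,0,-0.05,0,0,0,0],
    [0,0,0,0,0,0,0],
    [0,0,0,0,0,0,0],
  ],
)

```text
time: 6.75
ee_pos: [0.5549, -0.049, 0.1924]
tcp_rot: [[0.997, 0.079, -0.0], [0.079, -0.997, 0.0], [-0.0, -0.0, -1.0]]
force: [-0.3, -0.0, -5.7]
gripper_width: 0.0102
gripper_force: 59.7
```

>>> carry_out(
  targets=[
    [0,0,-0.03,0,0,0,0],
    [0,0,0,0,0,0,0],
  ],
)

```text
time: 6.95
ee_pos: [0.5554, -0.0491, 0.1915]
tcp_rot: [[0.997, 0.079, 0.001], [0.079, -0.997, -0.0], [0.001, 0.0, -1.0]]
force: [0.0, 0.6, -5.4]
gripper_width: 0.0105
gripper_force: 60.0
```

>>> carry_out(
  targets=[
    [0,0,-0.02,0,0,0,0],
    [0,0,0,0,0,0,0],
  ],
)

```text
time: 7.15
ee_pos: [0.5557, -0.0491, 0.1913]
tcp_rot: [[0.997, 0.079, 0.002], [0.079, -0.997, -0.0], [0.002, 0.001, -1.0]]
force: [-0.1, 0.9, 1.0]
gripper_width: 0.0107
gripper_force: 60.7
```

>>> carry_out(
  targets=[
    [-0.03,0,0,0,0,0,0],
    [-0.03,0,0,0,0,0,0],
    [0,0,0,0,0,0,0],
  ],
)

```text
time: 7.45
ee_pos: [0.554, -0.0493, 0.1922]
tcp_rot: [[0.997, 0.079, 0.007], [0.079, -0.997, -0.001], [0.006, 0.002, -1.0]]
force: [5.4, 1.7, 3.5]
gripper_width: 0.0104
gripper_force: 61.0
```

>>> carry_out(
  targets=[
    [-0.02,0,0,0,0,0,0],
    [0,0,0,0,0,0,0],
  ],
)

```text
time: 7.65
ee_pos: [0.5533, -0.0494, 0.1925]
tcp_rot: [[0.997, 0.079, 0.008], [0.079, -0.997, -0.001], [0.008, 0.002, -1.0]]
force: [5.8, 1.0, 2.4]
gripper_width: 0.0107
gripper_force: 61.1
```

>>> carry_out(
  targets=[
    [0.01,0,0,0,0,0,0],
    [0,0,0,0,0,0,0.2],
    [0,0,0,0,0,0,0.4],
    [0,0,0,0,0,0,0.5],
    [0,0,0.1,0,0,0,0.5],
    [0,0,0.4,0,0,0,0.5],
    [0,0,0.6,0,0,0,0.5],
    [0,0,0.6,0,0,0,0.6],
    [0,0,0.3,0,0,0,1],
    [-0.3,0,0,0,0,0,1],
    [-0.8,0,0,0,0,0,1],
    [-0.8,0,0,0,0,0,1],
  ],
)

```text
time: 8.85
ee_pos: [0.4552, -0.0489, 0.2893]
tcp_rot: [[0.997, 0.079, -0.002], [0.079, -0.997, 0.0], [-0.002, -0.0, -1.0]]
force: [-1.0, 0.5, 0.9]
gripper_width: 0.0855
gripper_force: 0.0
```

>>> carry_out(
  targets=[
    [-0.4,0,0,0,0,0,1],
    [0,0,0,0,0,0,1],
  ],
)

```text
time: 9.05
ee_pos: [0.4347, -0.0488, 0.2895]
tcp_rot: [[0.997, 0.078, -0.0], [0.078, -0.997, 0.0], [-0.0, -0.0, -1.0]]
force: [-0.0, -0.3, -0.2]
gripper_width: 0.0852
gripper_force: 0.0
```

```bash
python3 - <<'E'
from station import robot
from h import *
th=np.radians(4.55); O=np.array([.4068,-.059]); R=np.array([[np.cos(th),-np.sin(th)],[np.sin(th),np.cos(th)]])
S=[robot.snapshot("scene") for _ in range(4)]; s=dict(S[0]); s["depth"]=np.median([x["depth"] for x in S],0); s["image"]=np.mean([x["image"] for x in S],0).astype(np.uint8)
np.savez("scene3.npz",**s)
cv2.imwrite("pics/seat.png",cv2.resize(s["image"][160:270,215:325,::-1],(600,600),interpolation=cv2.INTER_CUBIC))
e=robot.get_state(); print(e["ee_pos"],e["tcp_rot"].round(4).tolist() if hasattr(e["tcp_rot"],"round") else e["tcp_rot"],e["force"])
P=cloud(s); im=s["image"].astype(int); L=((P[...,:2]-O)@R-[.126,0])*1000
k=(abs(L[...,1])<28)&(L[...,0]>38)&(L[...,0]<57)
q=np.c_[L[k],P[k][:,2]*1000]; A=np.c_[q[:,:2],np.ones(len(q))]; c=np.linalg.lstsq(A,q[:,2],rcond=None)[0]; print("foot plane slope deg",np.degrees(c[:2]),"z at(47,0)",c@[47,0,1],len(q))
k=(im.max(-1)<60)&(abs(P[...,2]-.19)<.02)&(abs(L[...,1])<20)&(abs(L[...,0]-22)<45)
v,u=np.nonzero(k); w=((plane(s,np.c_[u,v],.193)[:,:2]-O)@R-[.126,0])*1000; print("handle",w.min(0),w.max(0),cv2.minAreaRect(w.astype(np.float32)),np.percentile(P[k][:,2],90))
E
```

```text
[ 0.43711615 -0.0491203   0.28999245] [[0.9969, 0.079, -0.0], [0.079, -0.9969, 0.0001], [-0.0, -0.0001, -1.0]] [ 0.10143111  0.63465037 -0.79720676]
foot plane slope deg [-147.58706407   -6.27553546] z at(47,0) 105.08671942283968 468
handle [-4.20833854 -6.28901734] [54.71476277  3.3380097 ] ((25.24869728088379, -1.517021656036377), (9.585855484008789, 58.93563461303711), 89.8604507446289) 0.19507216646696923
```

View pics/seat.png

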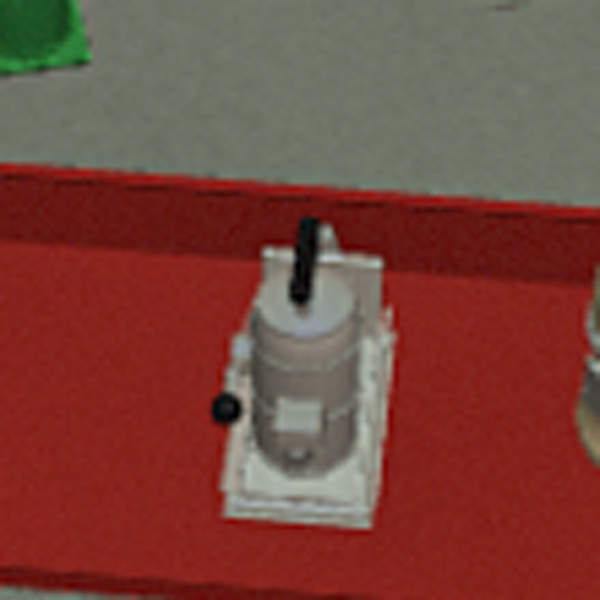

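The dispenser looks seated: the foot is inside the rims, the handle at (305,260) is square to the bracket, and the upright's top is visible behind it. I confirm flatness numerically and then go for the bolt.

```bash
python3 - <<'E'
from h import *
th=np.radians(4.55); O=np.array([.4068,-.059]); R=np.array([[np.cos(th),-np.sin(th)],[np.sin(th),np.cos(th)]])
s=load("scene3.npz"); P=cloud(s); L=((P[...,:2]-O)@R-[.126,0])*1000; Z=P[...,2]*1000
k=(abs(L[...,1])<28)&(L[...,0]>36)&(L[...,0]<57)&(Z<55)&(Z>25)
q=np.c_[L[k],Z[k]]; A=np.c_[q[:,:2]-[47,0],np.ones(len(q))]; c=np.linalg.lstsq(A,q[:,2],rcond=None)[0]; print("foot slopes deg",np.degrees(np.arctan(c[:2])),"z",c[2],len(q))
for x in(40,50,58,66,72): kk=(abs(L[...,1])<25)&(abs(L[...,0]-x)<3)&(Z<60); print(x,np.median(Z[kk]).round(1),kk.sum())
im=s["image"].astype(int); k=((im.max(-1)-im.min(-1))<45)&(im.max(-1)>90)&(Z>80)&(Z<115)&(L[...,0]<-50)&(abs(L[...,1])<50)
print("upright top z",np.percentile(Z[k],95),"Y",np.percentile(L[k][:,1],[2,98]))
E
```

```text
foot slopes deg [-14.3694734    0.54426479] z 44.363637011406205 103
40 45.6 14
50 42.5 51
58 40.3 39
66 36.4 28
72 33.0 57
upright top z 103.07396584397634 Y [-31.10488279  32.19469677]
```

>>> carry_out(
  targets=[
    [-0.12,-0.2,-0.4,0,0,0,0.6],
    [0,0,-0.7,0,0,0,0.6],
    [0,0,-0.7,0,0,0,0.6],
    [0,0,-0.7,0,0,0,0.6],
    [0,0,-0.5,0,0,0,0.6],
    [0,0,-0.2,0,0,0,0.6],
    [0,0,0,0,0,0,0.6],
    [0,0,0,0,0,0,0.6],
  ],
)

```text
time: 10.05
ee_pos: [0.4316, -0.0594, 0.1311]
tcp_rot: [[0.997, 0.079, 0.002], [0.079, -0.997, -0.001], [0.001, 0.001, -1.0]]
force: [0.3, 0.9, -0.2]
gripper_width: 0.0513
gripper_force: 0.0
```

```bash
python3 - <<'E'
from station import robot
import numpy as np
E=[]
for i in range(6): robot.snapshot("top"); E.append(robot.get_state()["ee_pos"])
E=np.array(E); print(E.mean(0).round(4),E.std(0).round(4))
E
```

```text
[ 0.4315 -0.0594  0.1314] [0.0003 0.0001 0.0003]
```

>>> carry_out(
  targets=[
    [-0.04,0,-0.2,0,0,0,0.6],
    [0,0,-0.3,0,0,0,0.6],
    [0,0,-0.3,0,0,0,0.6],
    [0,0,-0.2,0,0,0,0.6],
    [0,0,-0.13,0,0,0,0.6],
    [0,0,-0.05,0,0,0,0.6],
    [0,0,0,0,0,0,0.6],
  ],
)

```text
time: 11.05
ee_pos: [0.4284, -0.059, 0.0709]
tcp_rot: [[0.997, 0.079, -0.0], [0.079, -0.997, 0.0], [-0.0, -0.0, -1.0]]
force: [0.7, -0.4, -0.2]
gripper_width: 0.0512
gripper_force: 0.0
```

>>> carry_out(
  targets=[
    [0,0,0,0,0,0,0.4],
    [0,0,0,0,0,0,0.3],
    [0,0,0,0,0,0,0.2],
    [0,0,0,0,0,0,0.1],
    [0,0,0,0,0,0,0],
    [0,0,0,0,0,0,0],
    [0,0,0,0,0,0,0],
    [0,0,0,0,0,0,0],
  ],
  grip_force=60,
)

```text
time: 11.85
ee_pos: [0.4284, -0.0582, 0.071]
tcp_rot: [[0.997, 0.079, 0.0], [0.079, -0.997, 0.002], [0.0, -0.002, -1.0]]
force: [0.4, 3.8, 1.1]
gripper_width: 0.009
gripper_force: 58.3
```

>>> carry_out(
  targets=[
    [0.05,0.015,0,0,0,0,0],
    [0.05,0.005,0,0,0,0,0],
    [0.05,0.005,0,0,0,0,0],
    [0,0,0,0,0,0,0],
    [0,0,0,0,0,0,0],
  ],
  grip_force=100,
)

```text
time: 12.35
ee_pos: [0.436, -0.0576, 0.0711]
tcp_rot: [[0.997, 0.079, -0.0], [0.079, -0.997, 0.0], [-0.0, -0.0, -1.0]]
force: [-3.3, 3.9, 5.7]
gripper_width: 0.0084
gripper_force: 97.7
```

>>> carry_out(
  targets=[
    [0.05,0.005,0,0,0,0,0],
    [0.05,0.005,0,0,0,0,0],
    [0,0,0,0,0,0,0],
    [0,0,0,0,0,0,0],
  ],
)

```text
time: 12.75
ee_pos: [0.4408, -0.0572, 0.0711]
tcp_rot: [[0.997, 0.079, -0.001], [0.079, -0.997, 0.0], [-0.001, -0.0, -1.0]]
force: [-4.5, 1.4, 6.0]
gripper_width: 0.0085
gripper_force: 97.8
```

>>> carry_out(
  targets=[
    [0.04,0.003,0,0,0,0,0],
    [0.03,0.002,0,0,0,0,0],
    [0,0,0,0,0,0,0],
    [0,0,0,0,0,0,0],
  ],
)

```text
time: 13.15
ee_pos: [0.4441, -0.0569, 0.0711]
tcp_rot: [[0.997, 0.079, -0.001], [0.079, -0.997, 0.0], [-0.001, -0.0, -1.0]]
force: [-4.3, 2.6, 6.6]
gripper_width: 0.0084
gripper_force: 97.9
```

>>> carry_out(
  targets=[
    [0.03,0.002,0,0,0,0,0],
    [0,0,0,0,0,0,0],
    [0,0,0,0,0,0,0],
  ],
)

```text
time: 13.45
ee_pos: [0.4446, -0.0569, 0.071]
tcp_rot: [[0.997, 0.08, -0.005], [0.08, -0.997, 0.0], [-0.005, -0.001, -1.0]]
force: [-10.1, 1.1, 10.6]
gripper_width: 0.0082
gripper_force: 98.8
```

```bash
python3 - <<'E'
from station import robot
from h import *
s=robot.snapshot("scene"); cv2.imwrite("pics/end.png",cv2.resize(s["image"][120:310,130:420,::-1],(800,524),interpolation=cv2.INTER_CUBIC))
E=[]
for i in range(5): robot.snapshot("top"); e=robot.get_state(); E.append(np.r_[e["ee_pos"],e["force"],e["gripper_width"]])
print(np.mean(E,0).round(4),e["time"],e["gripper_force"])
a=load("scene0.npz")["image"].astype(int); d=np.abs(a-s["image"]).max(-1)>60
pt=lambda x:(int(x[0]/1.4),int(x[1]/1.4))
for n,c in dict(mill=(472,315),shaker=(565,348),cruet=(208,310),bowl=(405,408)).items(): u,v=pt(c); print(n,d[v-28:v+28,u-20:u+20].sum())
E
```

```text
[ 4.44600e-01 -5.69000e-02  7.10000e-02 -1.11787e+01  1.36900e+00
  1.13779e+01  8.40000e-03] 13.75 98.7437653541565
mill 0
shaker 0
cruet 0
bowl 0
```

View pics/end.png

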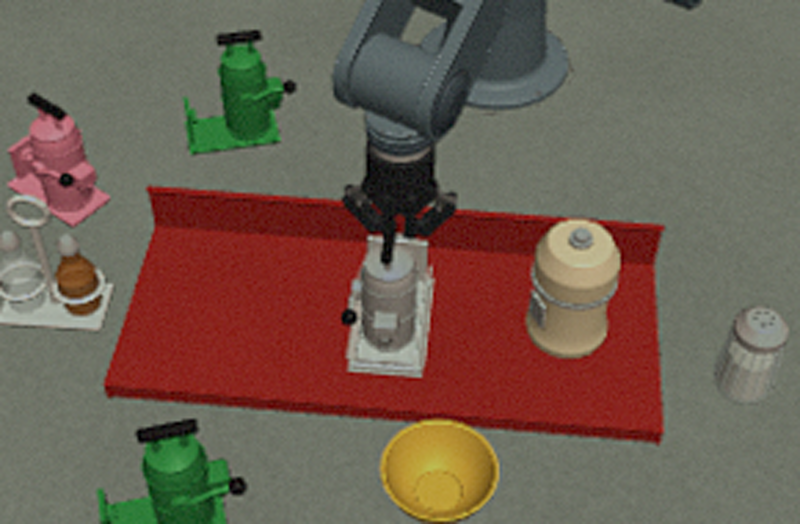

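The picture shows the dispenser upright in the bracket at (388,310) and the gripper in the gap at (400,220). The bystanders have not moved. The bolt has travelled 16 mm and sits on its stop, so I hand in.

```bash
python3 -c "
from station import robot
print(robot.job_done())"
```

```text
the job is handed in; nothing more can be done
None
```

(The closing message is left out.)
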